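Press the cork onto the coaster and hold

TASK

A fired coaster with its freshly glued cork is waiting under the spring foot of one of the two hand presses; the other press is idle, parked over a wooden block. Bring the lever of the press that has the coaster down until its foot bears on the cork and the foot's spring is squeezed about half-way (6 of its 12 mm), hold it steady there for at least three seconds while the glue takes, and finish with your gripper still holding the lever down at that point. Never squeeze the spring solid, do not shift the coaster, and leave the idle press and the things around alone.

Things in the scene. Friction and masses are not known exactly. Their poses are not given: they have to be found in the camera images.
- left: The left-hand (+y) of two identical grey cast-iron hand presses (arbor presses), fixed to the bench, turned up to 17 degrees. Origin: on the bench top, straight below the ram; x points from the open front (the robot's side) back to the column, y to its left, z up. Base 120 mm wide, x = -70 to +145 mm; head x = -40 to +130, y = -30 to +30, z = 162 to 248 mm, the ram's top 35 mm higher.
- right: The right-hand (-y) press, the same in everything as the left one; same origin and axes.
- left_bed (a point): Middle of the left press's platen, the round steel plate (110 mm across) the work lies on, 42 mm above the bench. With the lever at rest the foot's underside is 19 mm above it: 8 mm above a coaster's cork, 7 mm above the block.
- right_bed (a point): The same point on the right press.
- left_pivot (a point): Axis of the left press's lever, in the plane of the lever: 31 mm behind the ram, 45 mm to the right (-y) of the press's middle, 205 mm above the bench. The lever turns in the press's own x-z plane.
- right_pivot (a point): The same point on the right press.
- left_grip (a point): Middle of the black round hand grip of the left press's lever: grip 25 mm in diameter and 104 mm long on a 12 mm steel bar, its middle 220 mm from the pivot, its near end 165 mm and its free end 269 mm from it. At rest the bar points to the robot and 0.45 rad above level.
- right_grip (a point): The same point on the right press's lever.
- left_lever (a joint): Angle of the left press's lever: 0 at rest (bar 0.45 rad above level), growing as the grip is brought down, to 1.15 rad (level at 0.45). It moves the ram down 20 mm per rad: the foot meets the cork at 0.4 rad, 0.7 rad squeezes its spring 6 mm. A return spring lifts it when let go. At the grip it takes about 2 N to bring the foot down, about 7 N to hold the foot's spring half squeezed.
- right_lever (a joint): The same for the right press.
- left_sole (a point): Middle of the underside of the left press's foot: a steel disc 72 mm across and 8 mm thick with a rubber face, on a spring below the steel cup on the ram's end. 12 mm of spring shows between cup and disc when free, none when squeezed solid.
- right_sole (a point): The same point on the right press.
- left_foot (a joint): Travel by which the left foot's spring is squeezed, m: 0 free, 0.006 half-way, 0.012 solid. 14 N starts it, then 7 N per mm (56 N half-way).
- right_foot (a joint): The same for the right press.
- coaster: Round white fired coaster, 100 mm across and 8 mm thick, lying face down, with a round cork 96 mm across and 3 mm thick on it (11 mm in all), 150 g; loose on the platen of one of the presses, within 6 mm of its middle. Origin: middle of its underside.
- block: Plain wooden parking block, 85 x 60 x 12 mm, loose on the platen of the other (idle) press. Origin: middle of its underside.
- brush_jar: Dark jar, 76 mm across and 95 mm high, full of paint brushes standing up to about 235 mm high. Bystander. Origin: middle of its underside.
- glaze_dish: Low flanged earthenware colour dish, 116 mm across, 32 mm high. Bystander. Origin: middle of its underside.
- finished: Stack of four finished cork-backed coasters, 100 mm across, 44 mm high, on the bench. Bystander. Origin: middle of its underside.
- mug: White mug, 80 mm across, 95 mm high, with a handle. Bystander. Origin: middle of its underside.
Not all that is in view belongs to the job. Of the things like the coaster, leave any that is black; of the rest the smaller one is meant.

How it is judged:
On the way:
1. the foot bears on the coaster's cork with its spring squeezed 4 to 8 mm, without a break for 2.5 s (((value of joint left_foot between 0.004 and 0.008 m and contact force between left_foot and coaster above 25 N) or (value of joint right_foot between 0.004 and 0.008 m and contact force between right_foot and coaster above 25 N))), for 2.5 s.
At the end, for the whole second after the job is handed in: The foot of the press with the coaster bears on the cork (over 25 N) with its spring squeezed 4 to 8 mm, the gripper's fingers still hold that press's lever down, and the coaster is within 10 mm of where it lay (((value of joint left_foot between 0.004 and 0.008 m and contact force between left_foot and coaster above 25 N and contact force between the fingers and left_lever above 2 N) or (value of joint right_foot between 0.004 and 0.008 m and contact force between right_foot and coaster above 25 N and contact force between the fingers and right_lever above 2 N)) and distance of coaster from where it was at the start of the episode below 0.01 m); the arm keeps its last pose, push and grip.
It fails at once if a foot's spring is squeezed solid (beyond 10.5 mm) (value of joint any of left_foot, right_foot above 0.0105 m).
It fails at once if the idle press is worked (its lever brought down more than 0.2 rad) ((horizontal distance between coaster and left_sole above 0.08 m and value of joint left_lever above 0.2 rad) or (horizontal distance between coaster and right_sole above 0.08 m and value of joint right_lever above 0.2 rad)).
It fails at once if the coaster is shifted by more than 15 mm (distance of coaster from where it was at the start of the episode above 0.015 m).
It fails at once if the block or a bystander is moved by more than 25 mm (distance of any of block, brush_jar, glaze_dish, finished, mug from where it was at the start of the episode above 0.025 m).
It also fails if it takes over 48 s, if anything falls off the work surface, if the arm or the gripper's body presses on something with over 40 N, if the wrist force passes 120 N, or if a joint passes its speed limit or range.

ROBOT

A 6-joint arm with a two-finger parallel gripper is mounted at the origin on the work surface. World frame = base frame: x ahead of the robot, y to its left, z up, the work surface at z = 0. Lengths are in m, angles in rad, forces in N, time in s.
With the tool pointing down it reaches from about 0.375 to 0.9 m from the base axis. Payload 3.1 kg.
Tool frame: the origin (TCP) lies between the finger pads; the fingertips stand 11 mm ahead of it and the grasp point (between the pads) lies 8 mm behind it; z points along the fingers, y is the line along which they close (so a half turn about z gives the same grasp; the last joint's range is limited). The gripper opens to 87 mm and grips with 3 to 60 N. Pads are 19 mm wide; open, the fingers measure 117 mm over their backs; the gripper's body (75 mm by 190 mm) begins 51 mm behind the grasp point.
Start: joints at [-1.496, 0.527, 1.433, -0, 1.181, -0.178], TCP at [0.156, -0.605, 0.234] pointing down, gripper open.
Joint ranges: [-3.08, 3.08], [-0.75, 2.2], [0.22, 2.44], [-1.43, 4.57], [0, 2.65], [-2.85, 2.85]. Speed limits (rad/s): [2.79, 2.79, 3.14, 3.14, 3.14, 3.14].

INTERFACE

Orientations are given as a unit quaternion [x, y, z, w].
In Python, from rig import get_obs, camera, hand_in gives the robot as it stands.
- The arm moves only by the shell command python3 -m pendant 'ROWS' [FORCE]. ROWS is JSON, a list that holds one entry, the list of rows, each a list of 7 numbers: the shift along the tool's x, y, z in m, then the turn, a rotation vector about the tool's x, y, z in degrees, then the opening, from 0 (shut) to 1 (fully open). In form: [[[x, y, z, ax, ay, az, fingers], ...]]. A call has exactly 5 rows; each row shifts and turns the commanded pose from where the row before left it, along the tool's axes as they then stand; what a row does not reach is not made up. A row lasts 1/8 s, in which the tool goes at most 62.5 mm and 10.7 degrees, less where a joint would pass 70% of its speed; a pose out of reach is approached as far as the arm can. A call with a gripper value outside its range is refused whole. The fingers move at their own pace and stop on an object; FORCE is the grip in N (left out, the last holds). Time passes only in rows, so rows that do not move let the fingers close, or fill a call up. It gives the time, the measured TCP pose, the force, the opening and the grip force at its end, in the units of the state.
- get_obs(): the state, without advancing time (a new reading comes with each control period).
- camera(name): name is "scene" or "top" or "wrist"; returns a dict with "img" (384x512x3 uint8, red, green, blue), "intrinsics" (3x3 intrinsics, pixels), "R" (3x3) and "t" (3): a world point X has camera coordinates R X + t; the wrist camera has in their place "T_tool_cam" (4x4, takes a point from camera to tool coordinates, whose origin is the TCP and whose axes are the flange's). Camera axes: x right, y down, z forward; pixel columns grow to the right and rows downward; lengths in m; the calibration is good to about 2 mm. A picture is of the moment at which its call begins: read the wrist's pose just before it. There is no depth.
- hand_in(): hands the job in; it is judged then, once.
The state is a dict: "time": time; "q": joint angles; "joint_velocities": joint speeds; "joint_torque": joint torques, N m; "position": TCP position; "tool_rot": TCP orientation; "ft_force": force on the tool from outside, world axes, zero at the start; "moment": the same for the moment, N m; "grip_width": finger opening in m; "grip_force": force on a finger pad.
Only numpy, scipy, OpenCV 4.12 (cv2) and the standard library are available. Lean on these libraries where they do the work, as an engineer would, in place of code of your own. Each camera call takes 0.05 s, during which the arm holds its last target. There are 200 camera calls.

## Working session

There is one attempt and no reset: what is moved stays moved. The work goes in short steps, Python scripts to look and compute and a shell command to move; the robot and the scene stay as the last step left them, time stands still between calls to the robot, and variables do not carry over. Pictures are saved under pics/ and viewed, at most 10 in all, crops included, and the job is handed in when it is done.

```bash
mkdir -p pics
python3 - <<'E'
from rig import get_obs,camera
import cv2,numpy as np
o=get_obs();print(o)
for n in("scene","top"):
    c=camera(n);cv2.imwrite(f"pics/{n}0.png",c["img"][:,:,::-1]);np.savez(f"{n}0.npz",**c)
    print(n,c["intrinsics"],c["R"],c["t"])
E
```

```text
{'time': 0.0, 'q': array([-1.49649802e+00,  5.28449014e-01,  1.43388899e+00,  1.08156804e-05,
        1.18140547e+00, -1.78498605e-01]), 'joint_velocities': array([-0.00024079,  0.00139891, -0.00062766,  0.00104734, -0.00125996,
       -0.00061947]), 'joint_torque': array([ 4.84416923e-04, -4.40039134e+01, -1.76591992e+01,  6.33283798e-02,
        5.80472499e-02, -1.71294791e-04]), 'position': array([ 0.15629972, -0.60441313,  0.23258639]), 'tool_rot': array([ 9.92022031e-01,  1.26060040e-01,  6.09976975e-05, -1.07369041e-03]), 'ft_force': array([ 0.27739593, -0.42173305,  0.62282656]), 'moment': array([-0.02371613,  0.01912761, -0.02241124]), 'grip_force': 0.0, 'grip_width': 0.08716379758619584}
scene [[379.77661968   0.         254.59414226]
 [  0.         379.77661968 191.3713012 ]
 [  0.           0.           1.        ]] [[-0.77396748  0.63315911 -0.00915836]
 [ 0.48291518  0.58083205 -0.65530684]
 [-0.40959403 -0.5116089  -0.75530727]] [ 0.44120312 -0.17522341  1.65170672]
top [[358.82615311   0.         256.01386416]
 [  0.         358.82615311 194.75204319]
 [  0.           0.           1.        ]] [[ 0.01091732 -0.99963374  0.02476284]
 [-0.99726903 -0.01269378 -0.07275541]
 [ 0.07304309 -0.02390092 -0.99704235]] [-0.02157926  0.58690913  1.57458607]
```

View pics/scene0.png

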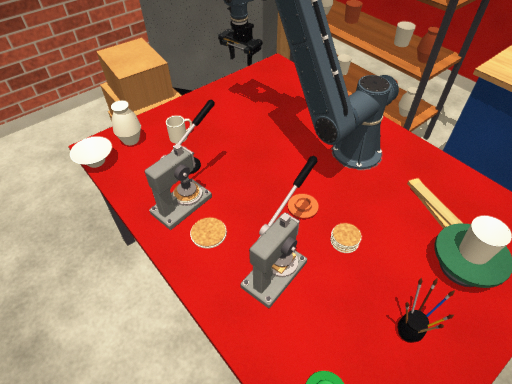

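View pics/top0.png

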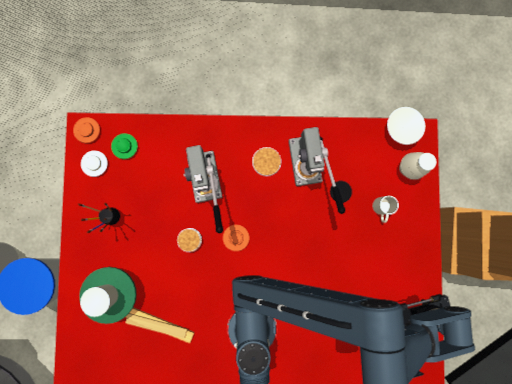

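Run:
```python
import cv2,numpy as np
s=cv2.imread("pics/scene0.png");t=cv2.imread("pics/top0.png")
f=lambda i,x,y,w,h,k:cv2.resize(i[y:y+h,x:x+w],None,fx=k,fy=k,interpolation=cv2.INTER_CUBIC)
a=f(s,140,90,80,140,3.0);a=cv2.resize(a,(343,600));b=cv2.resize(f(s,235,150,90,157,3),(343,600))
cv2.imwrite("pics/c1.png",np.hstack([a,b]))
a=f(t,170,110,200,140,4);cv2.imwrite("pics/c2.png",a)
```

```text
(no output)
```

View pics/c1.png

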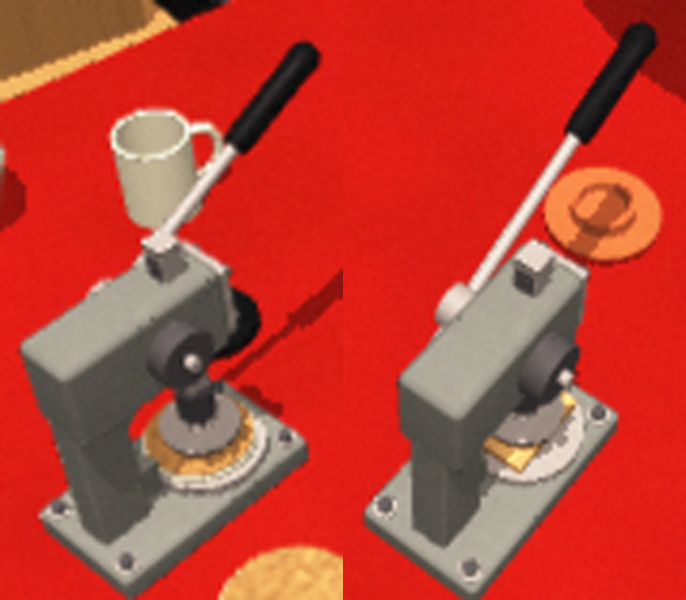

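View pics/c2.png

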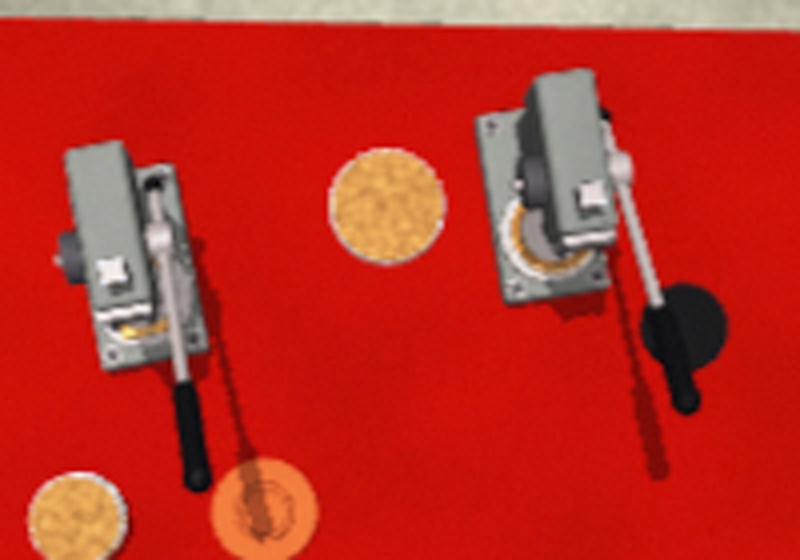

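```bash
cat > h.py <<'E'
import numpy as np
C={n:dict(np.load(f"{n}0.npz")) for n in("scene","top")}
def ray(n,p):
    c=C[n];d=c["R"].T@np.linalg.inv(c["intrinsics"])@[p[0],p[1],1];return -c["R"].T@c["t"],d/np.linalg.norm(d)
def plane(n,p,z):
    o,d=ray(n,p);return o+d*(z-o[2])/d[2]
def tri(a,b):
    o1,d1=ray("scene",a);o2,d2=ray("top",b)
    s=np.linalg.lstsq(np.c_[d1,-d2],o2-o1,rcond=None)[0]
    p,q=o1+s[0]*d1,o2+s[1]*d2;return (p+q)/2,np.linalg.norm(p-q)
E
python3 - <<'E'
from h import *
import cv2
np.set_printoptions(precision=4,suppress=True)
t,e1=tri((211.5,102.3),(341.7,211));n,e2=tri((195.5,122.7),(334,187));r,e3=tri((178,147),(318.2,159.2))
print("tip",t,e1,"near",n,e2,"ram",r,e3)
d=t-n;print(np.linalg.norm(d),np.arctan2(d[2],np.hypot(d[0],d[1])),"yaw",np.degrees(np.arctan2(-d[1],-d[0])))
# masks: grip dark pixels in each view
for nme,(x,y,w,h) in dict(scene=(190,95,30,35),top=(325,180,25,36)).items():
    im=C[nme]["img"][y:y+h,x:x+w].astype(int).sum(2)
    print(nme,x,y);[print(' '.join(f"{v:3d}" for v in row)) for row in im]
# base rect (grey top) base plate corners in top crop, bench-ish z ~? ram via plane
print(plane("top",(318.2,159.2),.283),plane("scene",(178,147),.283))
for b in [(489,127),(514,290),(602,279)]:print(plane("top",(170+b[0]/4,110+b[1]/4),.02))
print("pivot",plane("top",(325.2,152),.205))
E
```

```text
tip [ 0.5088 -0.3187  0.3152] 0.003977516061693492 near [ 0.5981 -0.2981  0.2815] 0.0070837656261970834 ram [ 0.706  -0.2426  0.2674] 0.004319270834744037
0.09766691816044822 0.3522816195220444 yaw 12.9373595111429
scene 190 95
267 266 262 259 270 266 263 266 268 264 263 267 259 262 268 262 268 282 271 267 264 265 269 269 271 274 276 278 262 277
260 260 263 258 259 257 262 263 255 269 262 263 263 260 257 267 271 263 264 260 271 266 264 268 273 281 268 262 273 268
264 263 264 256 266 267 264 256 265 262 262 259 262 261 264 264 261 264 262 270 260 264 262 269 266 268 270 273 272 272
267 270 256 263 263 264 267 259 265 261 262 262 262 255 264 268 267 260 265 266 263 265 268 271 276 271 270 273 278 273
257 252 263 257 260 262 256 253 267 267 260 264 262 258 252 261 267 267 260 248 213 203 246 269 270 272 271 271 277 270
259 258 266 270 266 261 263 262 256 258 261 266 261 265 256 262 260 257 165  85  84  70 104 251 272 271 272 278 266 271
257 258 255 261 260 261 257 257 261 267 266 265 255 262 265 263 258 163  87  74  91  92  79  96 251 267 276 269 279 276
254 256 262 260 254 263 256 264 
[... 6401 characters left out ...]
77  89  81  63  50 168 219 222 218 221
226 232 226 197 143 151 147 147 191 226 226 229 186  89  53  62  76  80  54  87 184 220 213 213 219
226 224 223 188 147 140 143 151 165 208 231 225 214 172  82  54  47  41  42 126 195 225 221 228 221
224 225 229 198 147 153 151 151 151 190 235 227 223 221 181 128  73 102 165 207 220 218 224 225 227
227 228 222 198 148 145 144 149 149 191 229 232 227 226 224 212 202 210 211 219 232 218 222 219 220
224 223 230 220 183 147 145 152 148 195 236 225 221 229 230 228 224 231 228 229 227 228 225 229 223
[ 0.705  -0.2409  0.283 ] [ 0.7117 -0.2245  0.283 ]
[ 0.8291 -0.1756  0.02  ]
[ 0.6447 -0.2043  0.02  ]
[ 0.6584 -0.3033  0.02  ]
pivot [ 0.7482 -0.2845  0.205 ]
```

Run:
```python
from h import *
np.set_printoptions(precision=4,suppress=True)
P={}
for n,a,b,m in(("top",(341.3,212.8),(333.7,186.8),None),("scene",(211.3,99.8),(194.5,123),None)):
    t=plane(n,a,.322);k=plane(n,b,.2768);d=k-t
    print(n,t,k,np.hypot(*d[:2]),"expect",.104*np.cos(.45),"yaw",np.degrees(np.arctan2(d[1],d[0])))
t,e=tri((211.3,99.8),(341.3,212.8));k,f=tri((194.5,123),(333.7,186.8));print(t,e,k,f)
for y in (8,10,12):
    a=np.radians(y);X=np.array([np.cos(a),np.sin(a)]);Y=np.array([-X[1],X[0]])
    ram=np.array([.707,-.236]);pv=ram+.031*X-.045*Y
    for r in(.165,.22,.269):print(y,pv,r,pv-r*np.cos(.45)*X)
```

```text
top [ 0.5036 -0.3167  0.322 ] [ 0.6021 -0.3005  0.2768] 0.09987080069352103 expect 0.09364649864467839 yaw 9.347239768369867
scene [ 0.5044 -0.3216  0.322 ] [ 0.5967 -0.3014  0.2768] 0.09456281768730494 expect 0.09364649864467839 yaw 12.391914242602024
[ 0.5049 -0.3173  0.3243] 0.003636243112430353 [ 0.6003 -0.2983  0.2809] 0.0036402138619454866
8 [ 0.744  -0.2762] 0.165 [ 0.5968 -0.2969]
8 [ 0.744  -0.2762] 0.22 [ 0.5478 -0.3038]
8 [ 0.744  -0.2762] 0.269 [ 0.5041 -0.31  ]
10 [ 0.7453 -0.2749] 0.165 [ 0.599  -0.3007]
10 [ 0.7453 -0.2749] 0.22 [ 0.5503 -0.3093]
10 [ 0.7453 -0.2749] 0.269 [ 0.5068 -0.317 ]
12 [ 0.7467 -0.2736] 0.165 [ 0.6014 -0.3045]
12 [ 0.7467 -0.2736] 0.22 [ 0.5529 -0.3148]
12 [ 0.7467 -0.2736] 0.269 [ 0.5098 -0.3239]
```

```bash
python3 -m pendant '[[[0,0,-0.05,0,0,2,1],[0,0,-0.055,0,0,2.5,1],[0,0,-0.055,0,0,0,1],[0.045,-0.022,0,0,0,0,1],[0.045,-0.022,0,0,0,0,1]]]' 25
python3 -m pendant '[[[0.045,-0.022,0,0,0,0,1],[0.045,-0.022,0,0,0,0,1],[0.045,-0.022,0,0,0,0,1],[0.045,-0.022,0,0,0,0,1],[0.04,-0.022,0,0,0,0,1]]]'
```

```text
time: 0.72
position: [0.2378, -0.5457, 0.3939]
tool_rot: [0.996, 0.086, 0.0, 0.0]
ft_force: [0.9, -0.5, 0.0]
grip_width: 0.0869
grip_force: 0.0
time: 1.35
position: [0.4361, -0.3983, 0.393]
tool_rot: [0.996, 0.087, -0.0, -0.0]
ft_force: [0.9, -0.4, 0.6]
grip_width: 0.0869
grip_force: 0.0
```

```bash
python3 -m pendant '[[[0.045,-0.023,0,0,0,0,1],[0.045,-0.023,0,0,0,0,1],[0.04,-0.022,0,0,0,0,1],[0,0,0,0,0,0,1],[0,0,0,0,0,0,1]]]'
python3 - <<'E'
from rig import get_obs,camera
import cv2,numpy as np
o=get_obs();c=camera("wrist");print(c["intrinsics"],c["T_tool_cam"],o["position"])
cv2.imwrite("pics/w1.png",c["img"][:,:,::-1]);np.savez("w1.npz",p=o["position"],q=o["tool_rot"],**c)
E
```

```text
time: 1.98
position: [0.5507, -0.3102, 0.393]
tool_rot: [0.996, 0.087, -0.001, -0.0]
ft_force: [0.5, 1.2, -0.5]
grip_width: 0.0872
grip_force: 0.0
[[324.28263465   0.         255.44468429]
 [  0.         324.28263465 193.69404572]
 [  0.           0.           1.        ]] [[-7.29208309e-04 -9.52637838e-01 -3.04106260e-01  8.27580344e-02]
 [ 9.99998424e-01 -2.02496709e-04 -1.76353204e-03 -4.28932328e-04]
 [ 1.61842683e-03 -3.04107067e-01  9.52636485e-01 -1.51372190e-01]
 [ 0.00000000e+00  0.00000000e+00  0.00000000e+00  1.00000000e+00]] [ 0.55073151 -0.31017669  0.39296228]
```

View pics/w1.png

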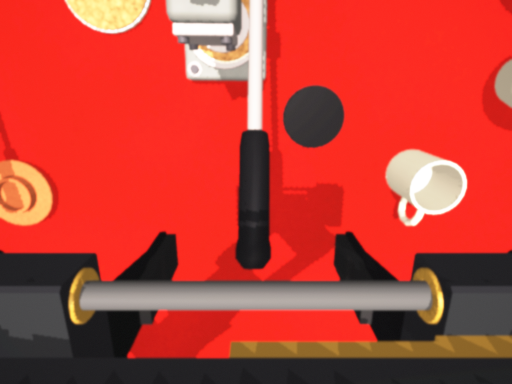

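The wrist view shows the grip vertical at column 255, rows 130–268, so it is centred between the fingers and its middle lies under the TCP. I'll descend and close.

```bash
python3 -m pendant '[[[0,0,0.04,0,0,0,1],[0,0,0.03,0,0,0,1],[0,0,0.02,0,0,0,1],[0,0,0.01,0,0,0,1],[0,0,0,0,0,0,0]]]' 30
python3 -m pendant '[[[0,0,0,0,0,0,0],[0,0,0,0,0,0,0],[0,0,0,0,0,0,0],[0,0,0,0,0,0,0],[0,0,0,0,0,0,0]]]'
```

```text
time: 2.65
position: [0.5504, -0.3108, 0.2932]
tool_rot: [0.996, 0.086, -0.0, -0.0]
ft_force: [0.4, 0.2, 0.1]
grip_width: 0.0826
grip_force: 0.0
time: 3.28
position: [0.5513, -0.3101, 0.2936]
tool_rot: [0.996, 0.087, 0.0, 0.0]
ft_force: [-0.4, 0.4, 0.4]
grip_width: 0.0351
grip_force: 0.0
```

```bash
python3 -m pendant '[[[0,0,0,0,0,0,0],[0,0,0,0,0,0,0],[0,0,0,0,0,0,0],[0,0,0,0,0,0,0],[0,0,0,0,0,0,0]]]'
python3 -m pendant '[[[-0.0042,0,0.01,0,2.87,0,0],[-0.0042,0,0.01,0,2.87,0,0],[-0.0042,0,0.01,0,2.87,0,0],[-0.0042,0,0.01,0,2.87,0,0],[0,0,0,0,0,0,0]]]'
```

```text
time: 3.9
position: [0.5509, -0.3087, 0.2934]
tool_rot: [0.996, 0.087, -0.0, -0.001]
ft_force: [-0.4, 5.4, 1.7]
grip_width: 0.024
grip_force: 30.0
time: 4.53
position: [0.5374, -0.3109, 0.2516]
tool_rot: [0.991, 0.086, 0.1, -0.011]
ft_force: [2.0, 6.1, 2.4]
grip_width: 0.0242
grip_force: 30.0
```

```bash
python3 -m pendant '[[[-0.0042,-0.001,0.01,0,2.87,0,0],[-0.0042,0,0.01,0,2.87,0,0],[-0.0042,0,0.01,0,2.87,0,0],[-0.0042,0,0.01,0,2.87,0,0],[0,0,0,0,0,0,0]]]'
python3 -m pendant '[[[-0.0042,0,0.01,0,2.87,0,0],[-0.0042,0,0.01,0,2.87,0,0],[-0.0042,0,0.01,0,2.87,0,0],[-0.0042,0,0.01,0,2.87,0,0],[0,0,0,0,0,0,0]]]'
```

```text
time: 5.15
position: [0.5325, -0.3117, 0.2091]
tool_rot: [0.976, 0.085, 0.199, -0.019]
ft_force: [2.3, 4.8, 2.6]
grip_width: 0.0237
grip_force: 30.0
time: 5.78
position: [0.5359, -0.3111, 0.1664]
tool_rot: [0.951, 0.083, 0.296, -0.027]
ft_force: [0.5, 4.2, 6.4]
grip_width: 0.0239
grip_force: 30.0
```

```bash
python3 -m pendant '[[[-0.0042,0,0.01,0,2.87,0,0],[-0.0042,0,0.01,0,2.87,0,0],[0,0,0,0,0,0,0],[0,0,0,0,0,0,0],[0,0,0,0,0,0,0]]]'
python3 - <<'E'
from rig import get_obs,camera
import cv2,numpy as np
for n in("wrist","scene"):
    c=camera(n);cv2.imwrite(f"pics/{n}2.png",c["img"][:,:,::-1])
s=cv2.imread("pics/scene2.png")[85:230,135:225]
w=cv2.imread("pics/wrist2.png")
cv2.imwrite("pics/m2.png",np.hstack([cv2.resize(s,(300,480),interpolation=2),cv2.resize(w,(480,480))]))
E
```

```text
time: 6.4
position: [0.5406, -0.3104, 0.1461]
tool_rot: [0.935, 0.083, 0.343, -0.03]
ft_force: [-2.7, 3.8, 6.8]
grip_width: 0.0242
grip_force: 30.0
```

View pics/m2.png

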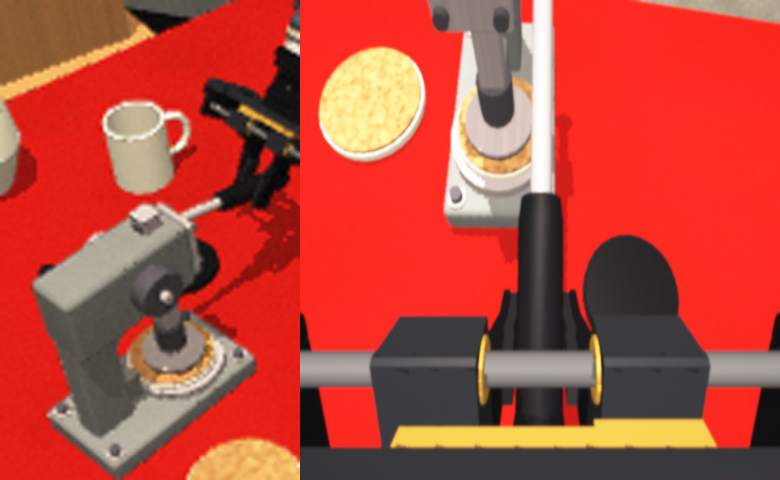

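Foot sits on the cork (disc under the ram at about (175,350) in the left half), and the fingers are still on the grip at (540,300). The force normal to the bar is about 7.2 N, which matches a half-squeezed spring. I'll hold here.

```bash
python3 -m pendant '[[[0,0,0,0,0,0,0],[0,0,0,0,0,0,0],[0,0,0,0,0,0,0],[0,0,0,0,0,0,0],[0,0,0,0,0,0,0]]]' >/dev/null
python3 -m pendant '[[[0,0,0,0,0,0,0],[0,0,0,0,0,0,0],[0,0,0,0,0,0,0],[0,0,0,0,0,0,0],[0,0,0,0,0,0,0]]]' >/dev/null
python3 -m pendant '[[[0,0,0,0,0,0,0],[0,0,0,0,0,0,0],[0,0,0,0,0,0,0],[0,0,0,0,0,0,0],[0,0,0,0,0,0,0]]]'
python3 -m pendant '[[[0,0,0,0,0,0,0],[0,0,0,0,0,0,0],[0,0,0,0,0,0,0],[0,0,0,0,0,0,0],[0,0,0,0,0,0,0]]]' >/dev/null
python3 -m pendant '[[[0,0,0,0,0,0,0],[0,0,0,0,0,0,0],[0,0,0,0,0,0,0],[0,0,0,0,0,0,0],[0,0,0,0,0,0,0]]]' >/dev/null
python3 -m pendant '[[[0,0,0,0,0,0,0],[0,0,0,0,0,0,0],[0,0,0,0,0,0,0],[0,0,0,0,0,0,0],[0,0,0,0,0,0,0]]]'
python3 - <<'E'
from rig import camera
import cv2,numpy as np
c=camera("wrist")["img"][:,:,::-1];cv2.imwrite("pics/w3.png",c)
o=cv2.imread("pics/wrist2.png");print(np.abs(c.astype(int)-o).mean())
f=lambda i:cv2.resize(i[0:160,80:180],(375,600),interpolation=2)
cv2.imwrite("pics/m3.png",np.hstack([f(o),f(c)]))
E
```

```text
time: 8.38
position: [0.5406, -0.3104, 0.1461]
tool_rot: [0.935, 0.083, 0.343, -0.03]
ft_force: [-2.3, 4.3, 7.5]
grip_width: 0.0241
grip_force: 30.0
time: 10.25
position: [0.5406, -0.3104, 0.1461]
tool_rot: [0.935, 0.083, 0.343, -0.03]
ft_force: [-1.7, 3.9, 7.2]
grip_width: 0.0242
grip_force: 30.0
0.5642157660590278
```

View pics/m3.png

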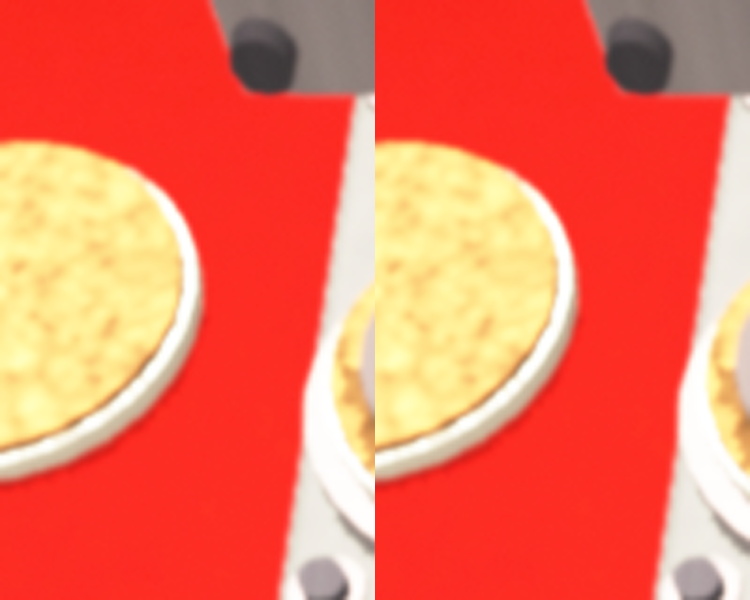

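The crop before the hold (left) and the one after (right) are identical, so nothing moved. The force is still about 7 N.

```bash
python3 -c "from rig import hand_in;print(hand_in())"
```

```text
the job is handed in; nothing more can be done
None
```

I handed the job in with the gripper holding the right press's lever down at about 0.7 rad; it had held steady there for over 3.5 s with about 7 N at the grip, which matches a half-squeezed spring, though I inferred the squeeze from force and lever angle rather than seeing it directly and no verdict came back.

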